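Zero a contact probe on its white reference disc

TASK

Pull the cabinet drawer wide open by its handle and take the blue pen-shaped contact probe out of it. Carry it to the stand with the white disc and press its steel tip lightly on the ring marked at the middle of the disc, the probe level and square to the disc, so that the sprung disc is pushed in about halfway (6 mm of its 12 mm) but never to its stop. Finish while still holding the probe there in the gripper; do not press the dark disc of the other stand, and leave the other things on the bench as they are.

Things in the scene. Friction and masses are not known exactly. Their poses are not given: they have to be found in the camera images.
- cab: low white cabinet, fixed to the bench, 180 deep (x) x 240 wide (y) x 75 mm high, one drawer with a grey front. Origin: centre of its underside; its front faces its -x. Its flat top plate begins 15 mm behind the grey front's outer face and reaches back.
- cab_drawer0 (a joint): how far the drawer is pulled out along the cabinet's -x, in m: 0 shut, 0.117 at its stop; it slides with about 1 N of friction and stays where it is left. Inside it is 135 (x) x 198 mm (y), its floor 22 mm above the bench, its walls' tops 53 mm above the bench.
- cab_drawer0_handle (a point): middle of the drawer's steel bar handle: a round bar 11 mm thick, about 120 mm long along the cabinet's y, 41 mm above the bench, its axis 35 mm in front of the drawer's front (29 mm free behind the bar over its middle 90 mm); moves with the drawer.
- probe: pen-like contact probe, 0.08 kg: blue body 100 long x 20 wide x 18 mm high with a black grip band, then a black nose and a steel tip. Origin: underside, below the grip band; +x points to the tip, z up. Body from x = -55 to +45 mm, nose and tip to +75 mm. It lies flat across the drawer, tip to the cabinet's +y (left), about 55 mm behind the drawer front's inner side.
- probe_grip (a point): point on the probe's axis at the black grip band, 9 mm above its underside: the place to grip it (20 mm wide).
- probe_tip (a point): end of the probe's round steel tip (8 mm thick), on its axis, 75 mm ahead of probe_grip along the probe's +x.
- white_stand: reference stand with the WHITE disc, fixed to the bench: dark base plate 100 x 90 x 12 mm and a grey upright block 30 thick x 66 wide, its top 123 mm above the bench. Origin: underside, below the block's centre; the front with the disc faces its -x.
- white_disc (a joint): how far the white disc is pushed into its stand along the stand's +x, in m: 0 at rest, 0.012 at its stop. A spring holds it out: 0.9 N starts it, about 4.5 N at 0.006, about 8 N at the stop.
- white_spot (a point): centre of the white disc's front face, in the middle of a thin black ring 16 mm across: the spot to touch. The disc is 32 mm across, its axis level along the stand's x, 90 mm above the bench; its face stands 31 mm in front of the stand's origin at rest; the point moves with the disc.
- dark_stand: the same stand with a BLACK disc that has a white ring; not to be used.
- dark_disc (a joint): how far the black disc is pushed in, in m; 0 at rest.
- petri_0: loose bystander: round white culture dish, 60 mm across, 15 high; origin centre of its underside.
- stain_1: loose bystander: small dark red dropper bottle with a white cap, 31 mm across, 75 high; origin centre of its underside.
- disc_can: loose bystander: small white can with a red lid, 43 mm across, 62 high; origin centre of its underside.

How it is judged:
By the outcome, as a careful person would: the job done as asked, in the order asked, and still so for the second after the job is handed in, while the arm keeps its last pose, push and grip.
It also fails if it takes over 56 s, if anything falls off the work surface, if the arm or the gripper's body presses on something with over 40 N, if the wrist force passes 120 N, or if a joint passes its speed limit or range.

ROBOT

A 6-joint arm with a two-finger parallel gripper is mounted at the origin on a cart in front of the work surface, level with it; the furniture and walls round the work are solid. World frame = base frame: x ahead of the robot, y to its left, z up, the work surface at z = 0. Lengths are in mm, angles in rad, forces in N, time in s.
With the tool pointing down it reaches from about 350 to 975 mm from the base axis. Payload 7.1 kg.
Tool frame: the origin (TCP) lies between the finger pads; the fingertips stand 14 mm ahead of it and the grasp point (between the pads) lies 5 mm behind it; z points along the fingers, y is the line along which they close (so a half turn about z gives the same grasp; the last joint's range is limited). The gripper opens to 88 mm and grips with 3 to 60 N. Pads are 20 mm wide; open, the fingers measure 115 mm over their backs; the gripper's body (75 mm by 178 mm) begins 61 mm behind the grasp point.
Start: joints at [1.191, 0.423, 1.63, -0, 1.089, -0.019], TCP at [220.607, 584.754, 236.675] pointing down, gripper open.
Joint ranges: [-3, 3], [-0.9, 2.11], [0.09, 2.58], [-1.31, 4.45], [0.11, 2.69], [-2.54, 2.54]. Speed limits (rad/s): [2.39, 2.39, 3.01, 3.14, 3.14, 3.14].

INTERFACE

Orientations are given as a rotation vector (axis times angle).
In Python, from workcell import ctrl gives the robot as it stands. The module is installed in compiled form; this text tells all that it offers.
- The arm moves only by the tool servo_tool, never from a script. Its argument "plan" is a list of rows, each a list of 3 entries, a list of its own where there are three numbers: the closure, from 0 (fully open) to 1 (shut), then the shift along the world's x, y, z in mm, then the turn about the world's z in degrees. In form: [[hand, [x, y, z], yaw], ...]. A call has 1 to 10 rows; each row is the pose to reach, as a shift and turn from the pose commanded when the call began; what a row does not reach only later rows make up. A row lasts 1/12 s, in which the tool goes at most 41.7 mm and 7.16 degrees, less where a joint would pass 70% of its speed; a pose out of reach is approached as far as the arm can. A call with a gripper value outside its range is refused whole. The fingers move at their own pace and stop on an object; the grip force is fixed at half the most. Time passes only in rows, so rows that repeat a pose let the fingers close. It gives the time, the measured TCP pose, the force, the opening and the grip force at its end, in the units of the state.
- ctrl.get_obs(): the state, without advancing time (a new reading comes with each control period).
- ctrl.get_image(name): name is "scene" or "top"; returns the picture (384x512x3 uint8, blue, green, red); there is no depth.
- ctrl.camera_info(name): a dict with "fovy" (degrees; the focal length in pixels is half the picture's height over the tangent of half this angle, whatever the lens; pixels are square), "cx", "cy" (the principal point, pixels), "k1" (the pictures are not rectified: a ray, as slopes to the right and down, at radius r is drawn at 1 + k1 r^2 times it, then the intrinsics apply), "rvec" (rotation vector, rad) and "tvec" (3), from world to camera coordinates, as OpenCV has them. Camera axes: x right, y down, z forward; pixel columns grow to the right and rows downward; lengths in mm; the calibration is good to about 2 mm. A picture is of the moment at which its call begins. camera_info takes no time and is no camera call.
- ctrl.close_job(): hands the job in; it is judged then, once.
The state is a dict: "t": time; "qpos": joint angles; "qvel": joint speeds; "joint_torque": joint torques, N m; "ee_pos": TCP position; "orientation": TCP orientation; "ft_force": force on the tool from outside, world axes, zero at the start; "moment": the same for the moment, N m; "width": finger opening in mm; "grasp_force": force on a finger pad.
Only numpy, scipy, OpenCV 4.12 (cv2) and the standard library are available. Lean on these libraries where they do the work, as an engineer would, in place of code of your own. Each camera call takes 0.05 s, during which the arm holds its last target. There are 200 camera calls.

## Working session

There is one attempt and no reset: what is moved stays moved. The work goes in short steps, Python scripts to look and compute and a tool call to move; the robot and the scene stay as the last step left them, time stands still between calls to the robot, and variables do not carry over. Pictures are saved under pics/ and viewed, at most 10 in all, crops included, and the job is handed in when it is done.

Besides the shell and the picture viewer there is one more tool, called after ">>>" as name(argument=value, ...) on one line, values as JSON. servo_tool: Moves the arm, as the interface text tells. Its arguments: {"type":"object","properties":{"plan":{"type":"array"}},"required":["plan"]}

```bash
mkdir -p pics
cat > h.py <<'E'
import numpy as np, cv2
from workcell import ctrl
from scipy.optimize import least_squares
def cam(n):
    c=ctrl.camera_info(n); f=192/np.tan(np.radians(c["fovy"])/2)
    return f,c["cx"],c["cy"],c["k1"],cv2.Rodrigues(np.array(c["rvec"],float))[0],np.array(c["tvec"],float)
def ray(n,u,v):
    f,cx,cy,k1,R,t=cam(n)
    p=np.array([(u-cx)/f,(v-cy)/f]); q=p.copy()
    for _ in range(20): q=p/(1+k1*(q@q))
    return -R.T@t, R.T@np.array([q[0],q[1],1])
def at_z(n,u,v,z):
    o,d=ray(n,u,v); return o+d*(z-o[2])/d[2]
def proj(n,P):
    f,cx,cy,k1,R,t=cam(n); X=R@np.asarray(P,float)+t; s=X[:2]/X[2]; s=s*(1+k1*(s@s))
    return np.array([cx+f*s[0],cy+f*s[1]])
def tri(*obs):
    A=np.zeros((3,3));b=np.zeros(3)
    for n,u,v in obs:
        o,d=ray(n,u,v); d=d/np.linalg.norm(d); M=np.eye(3)-np.outer(d,d); A+=M;b+=M@o
    X=np.linalg.solve(A,b); return X,[np.round(proj(n,X)-[u,v],1) for n,u,v in obs]
E
python3 - <<'E'
from h import *
for n in("scene","top"):
    im=ctrl.get_image(n); cv2.imwrite(f"pics/{n}0.png",im)
    cv2.imwrite(f"pics/{n}0v.png",cv2.resize(im,(800,600),interpolation=cv2.INTER_CUBIC))
    f,cx,cy,k1,R,t=cam(n); print(n,f,cx,cy,k1,-R.T@t,R[2])
print(ctrl.get_obs())
E
```

```text
scene 437.8587847922545 252.05364934802884 191.5265541918867 -0.01943517727637098 [-305.78617367 -708.87489275  946.40313091] [ 0.58658506  0.51132316 -0.62806575]
top 463.28844877468987 255.21702673661116 191.02344559261485 -0.141163651844273 [ 375.58516166  -28.54487369 1549.51222281] [ 0.10406443  0.01974321 -0.99437458]
{'t': 0.1, 'qpos': array([ 1.19095459e+00,  4.23720542e-01,  1.63058434e+00,  1.43488704e-05,
        1.08859843e+00, -1.89707153e-02]), 'qvel': array([-0.0006029 , -0.00278317, -0.0013539 , -0.00050137,  0.00036546,
        0.00070893]), 'joint_torque': array([-9.32511721e-04, -5.45614386e+01, -2.74322516e+01,  6.45036972e-02,
        1.88810402e-02, -4.48978608e-05]), 'ee_pos': array([220.4632735 , 584.32748307, 236.01830224]), 'orientation': array([-5.63745389e-01, -3.09032070e+00,  2.01385396e-03]), 'ft_force': array([-0.71583851,  0.58848168,  0.64131882]), 'moment': array([-0.01769589, -0.03142693,  0.01346688]), 'grasp_force': 0.0, 'width': 87.80257879569072}
```

View pics/scene0v.png

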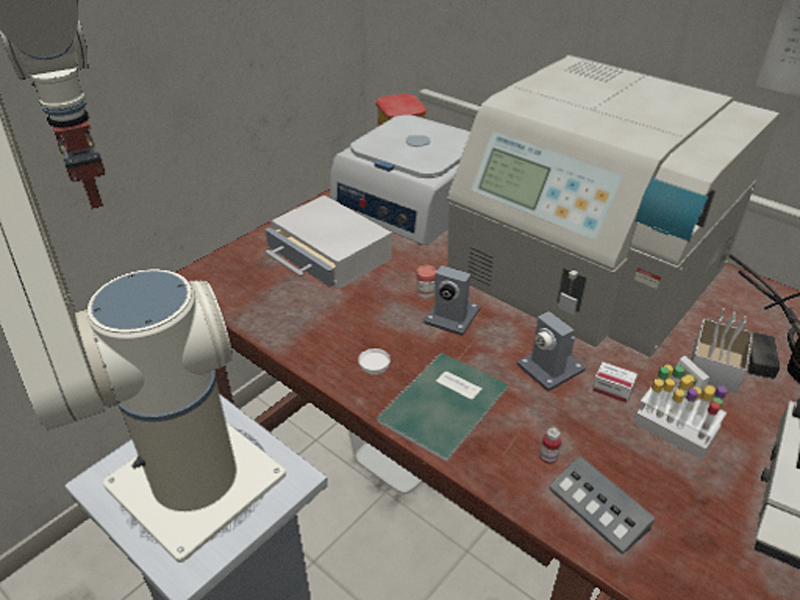

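View pics/top0v.png

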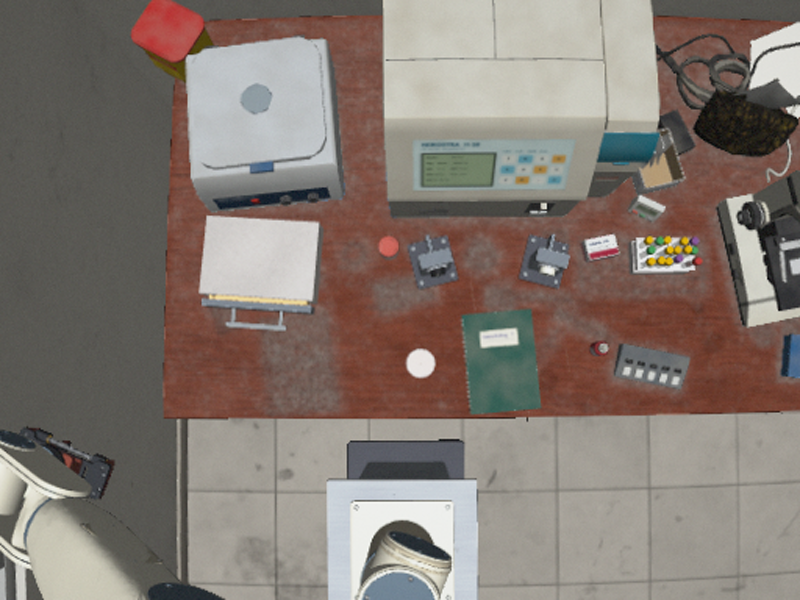

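Both pictures show the cabinet at left (scene about (330,240), top about (260,262), in 800x600 pixels), the white-disc stand at scene (550,345) and top (546,260), and the dark one to its left. I'll enlarge the cabinet and the white stand.

Run:
```python
import cv2,numpy as np
def crop(n,x,y,w=100,h=75):
    im=cv2.imread(f"pics/{n}0.png")[y:y+h,x:x+w]
    im=cv2.resize(im,(400,300),interpolation=cv2.INTER_CUBIC)
    for k in range(0,w,10):
        cv2.line(im,(k*4,0),(k*4,4 if k%50 else 10),(0,255,255),1)
    for k in range(0,h,10): cv2.line(im,(0,k*4),(4,k*4),(0,255,255),1)
    return im
a=np.hstack([crop("scene",162,125),crop("top",120,138)])
b=np.hstack([crop("scene",315,185),crop("top",300,135)])
cv2.imwrite("pics/c1.png",np.vstack([a,b]))
```

```text
(no output)
```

View pics/c1.png

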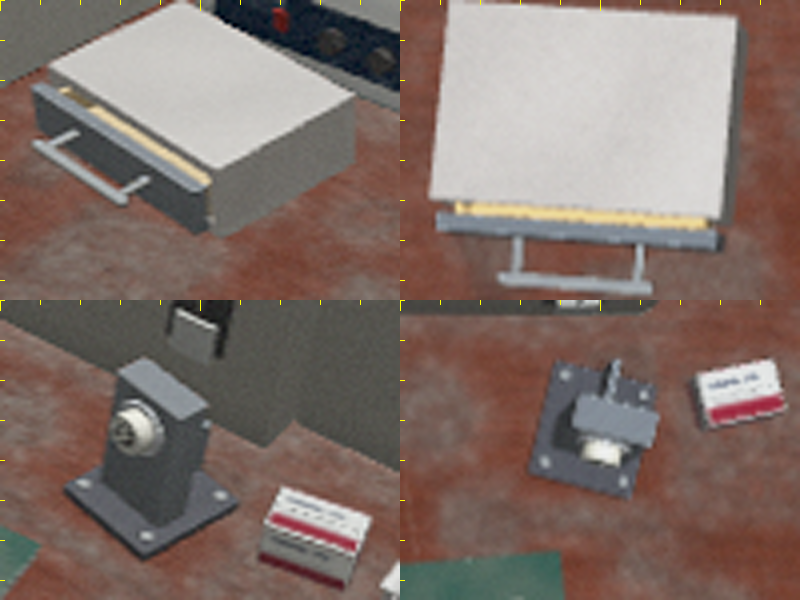

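```bash
cat > fit.py <<'E'
from h import *
def T(p,P): c,s=np.cos(p[2]),np.sin(p[2]); return np.array([p[0]+c*P[0]-s*P[1],p[1]+s*P[0]+c*P[1],P[2]])
O={"s1":("scene",162,125),"t1":("top",120,138),"s2":("scene",315,185),"t2":("top",300,135)}
def px(k,u,v): n,x,y=O[k]; return n,x+(u+.5)/4-.5,y+(v+.5)/4-.5
cab=[("s1",180,2,[90,120,75]),("s1",355,95,[90,-120,75]),("s1",217,168,[-75,-120,75]),("s1",48,68,[-75,120,75]),
("t1",48,2,[90,120,75]),("t1",337,16,[90,-120,75]),("t1",320,218,[-75,-120,75]),("t1",30,197,[-75,120,75])]
hd=[("s1",36,144,60),("s1",126,200,-60),("t1",102,277,60),("t1",250,289,-60)]
def rc(p): return np.concatenate([proj(px(k,u,v)[0],T(p,P))-px(k,u,v)[1:] for k,u,v,P in cab]+[proj(px(k,u,v)[0],T(p,[-125-p[3],y,41]))-px(k,u,v)[1:] for k,u,v,y in hd])
st=[("t2",176,94,[15,33,123]),("t2",258,109,[15,-33,123]),("t2",252,147,[-15,-33,123]),("t2",171,128,[-15,33,123]),
("s2",143,58,[15,33,123]),("s2",210,104,[15,-33,123]),("s2",190,118,[-15,-33,123]),("s2",118,71,[-15,33,123]),
("s2",128,127,[-31,0,90])]
bs=[("t2",155,60,50,45),("t2",255,83,50,-45),("t2",230,198,-50,-45),("t2",128,172,-50,45),("s2",65,190,-50,45),("s2",238,203,50,-45),("s2",143,255,-50,-45)]
def rs(p): return np.concatenate([proj(px(k,u,v)[0],T(p,P))-px(k,u,v)[1:] for k,u,v,P in st]+[proj(px(k,u,v)[0],T(p,[x+p[3],y,12]))-px(k,u,v)[1:] for k,u,v,x,y in bs])
if __name__=="__main__":
    np.set_printoptions(precision=2,suppress=True)
    c=at_z("top",166,168,75); w=at_z("top",349,165,60)
    for f,p0 in((rc,[c[0],c[1],0,10]),(rs,[w[0],w[1],-.2,0])):
        r=least_squares(f,p0,loss="soft_l1"); print(r.x,np.degrees(r.x[2])); print(r.fun.reshape(-1,2).tolist() if 0 else np.abs(r.fun).max(), f(r.x).reshape(-1,2)); 
        if f is rc: print("handle",T(r.x,[-125-r.x[3],0,41]))
        else: print("spot",T(r.x,[-31,0,90]))
    for a,b in((hd[0],hd[2]),(hd[1],hd[3])): print("handle end",tri(px(*a[:3]),px(*b[:3])))
    for i in range(4): print("cab",tri(px(*cab[i][:3]),px(*cab[i+4][:3])), "blk",tri(px(*st[i][:3]),px(*st[i+4][:3])))
    print("petri",at_z("top",420*.64,363*.64,15),"can",at_z("top",388*.64,246*.64,62))
E
python3 fit.py
```

```text
[611.48 293.99  -0.07   7.76] -4.13289329745021
0.9997084934980762 [[ 0.61 -0.57]
 [ 0.07 -0.14]
 [ 0.22  0.64]
 [-0.31 -0.91]
 [ 0.01 -0.23]
 [-0.33  0.17]
 [-0.07 -0.01]
 [-0.31  0.63]
 [ 1.    0.49]
 [-0.51  0.46]
 [ 0.72  0.23]
 [-0.54 -0.39]]
handle [479.07 303.56  41.  ]
[ 605.9  -307.78   -0.24    9.19] -13.81873865457255
2.413091182594002 [[ 0.59 -0.84]
 [ 0.56  0.25]
 [ 0.12 -0.02]
 [-0.15 -0.12]
 [ 0.46 -0.99]
 [ 0.44 -0.42]
 [-1.99  0.19]
 [-0.65 -0.39]
 [-0.49  2.41]
 [-0.46  0.08]
 [ 0.41  0.44]
 [ 0.61  0.3 ]
 [ 0.02  0.65]
 [-0.88 -1.3 ]
 [ 0.63 -1.15]
 [ 0.84 -0.13]]
spot [ 575.8  -300.37   90.  ]
handle end (array([483.15, 366.48,  41.88]), [array([0.4, 0. ]), array([-0.3,  0.3])])
handle end (array([473.75, 240.67,  45.02]), [array([-0.2,  0. ]), array([ 0.2, -0.2])])
cab (array([709.07, 408.67,  72.28]), [array([ 0.2, -0. ]), array([-0.2,  0.2])]) blk (array([ 626.68, -278.49,  119.7 ]), [array([ 0.2, -0.1]), array([-0.2,  0. ])])
cab (array([692.72, 167.31,  74.62]), [array([ 0.2, -0. ]), array([-0.2,  0.2])]) blk (array([ 613.76, -342.14,  119.93]), [array([-0.1,  0. ]), array([ 0.1, -0. ])])
cab (array([527.39, 179.31,  78.21]), [array([ 0.1, -0. ]), array([-0.1,  0.1])]) blk (array([ 585.07, -338.25,  123.3 ]), [array([ 0.8, -0.6]), array([-1.1,  0.1])])
cab (array([547.64, 420.13,  69.45]), [array([0.1, 0. ]), array([-0.1,  0.1])]) blk (array([ 599.48, -273.44,  121.93]), [array([ 0.2, -0.2]), array([-0.3,  0. ])])
petri [398.65 -41.96  15.  ] can [641.45  22.67  62.  ]
```

>>> servo_tool(plan=[[0.3,[26,-28,-9],-7],[0.6,[52,-56,-17],-14],[0.64,[77,-84,-26],-21],[0.64,[103,-112,-35],-28],[0.64,[129,-140,-43],-35],[0.64,[155,-168,-52],-42],[0.64,[181,-197,-60],-49],[0.64,[207,-225,-69],-56],[0.64,[233,-253,-78],-63],[0.64,[258,-281,-86],-70]])

```text
t: 0.93
ee_pos: [479.5, 302.0, 150.0]
orientation: [-2.241, -2.201, 0.001]
ft_force: [0.5, -0.1, -0.1]
width: 32.1
grasp_force: 0.0
```

>>> servo_tool(plan=[[0.64,[0,0,-10],-3.5],[0.64,[0,0,-30],-3.5],[0.64,[0,0,-30],-3.5],[0.64,[0,0,-30],-3.5]])

```text
t: 1.27
ee_pos: [477.8, 303.1, 119.7]
orientation: [-2.3, -2.139, 0.005]
ft_force: [0.6, -0.3, -0.1]
width: 31.6
grasp_force: 0.0
```

Run:
```python
from h import *
o=ctrl.get_obs(); print(o["t"],o["ee_pos"],o["orientation"],o["width"],o["qpos"],o["ft_force"])
def crop(n,x,y,w=100,h=75):
    im=ctrl.get_image(n); cv2.imwrite(f"pics/{n}1.png",im); im=im[y:y+h,x:x+w]
    return cv2.resize(im,(w*4,h*4),interpolation=cv2.INTER_CUBIC)
a=np.hstack([crop("scene",150,110,100,140),crop("top",120,138,100,140)])
cv2.imwrite("pics/c2.png",a)
p=o["ee_pos"]; print(proj("scene",p+[0,0,-14]),proj("top",p+[0,0,-14]))
```

```text
1.2667 [477.79096813 303.10228115 119.74955328] [-2.30025704 -2.13877918  0.00461628] 31.594934316967255 [5.44269653e-01 4.99738161e-01 1.83446213e+00 4.06577033e-05
 8.10400621e-01 6.16963089e-01] [ 0.56767011 -0.26373651 -0.11096325]
[179.72589927 152.88458502] [159.34260798 207.32217444]
```

View pics/c2.png

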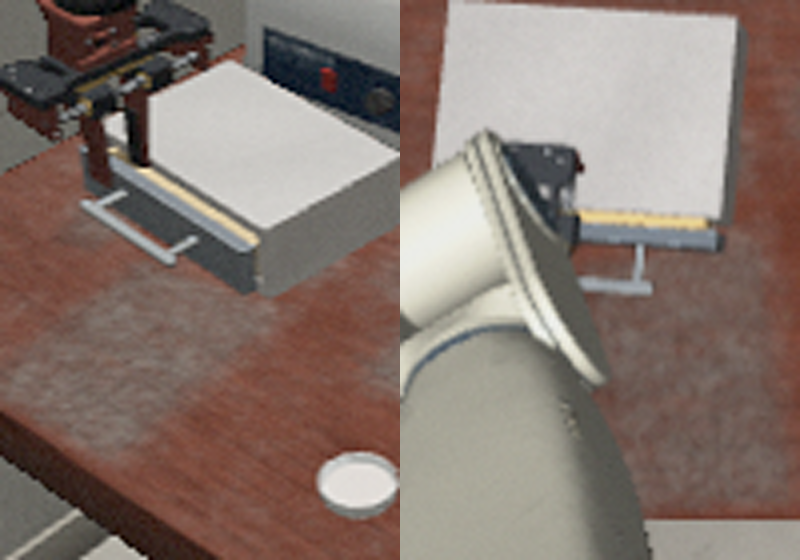

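The fingertips (crop about (97,180) and (135,165)) straddle the handle line as predicted. I'll go down onto the bar.

>>> servo_tool(plan=[[0.64,[0,0,-25],0],[0.64,[0,0,-45],0],[0.64,[0,0,-55],0],[0.64,[0,0,-62],0],[0.64,[0,0,-68],0],[0.64,[0,0,-74],0],[0.64,[0,0,-79],0],[0.64,[0,0,-83],0],[0.64,[0,0,-83],0]])

```text
t: 2.12
ee_pos: [478.4, 303.6, 37.2]
orientation: [-2.301, -2.139, 0.001]
ft_force: [-0.2, 0.0, 0.7]
width: 31.8
grasp_force: 0.0
```

>>> servo_tool(plan=[[0.8,[0,0,0],0],[1,[0,0,0],0],[1,[0,0,0],0],[1,[0,0,0],0],[1,[0,0,0],0],[1,[0,0,0],0]])

```text
t: 2.62
ee_pos: [478.7, 303.8, 38.0]
orientation: [2.301, 2.139, 0.0]
ft_force: [-1.5, -0.7, 3.0]
width: 10.1
grasp_force: 30.0
```

>>> servo_tool(plan=[[1,[-4,0.3,0],0],[1,[-13,0.9,0],0],[1,[-26,1.9,0],0],[1,[-40,2.9,0],0],[1,[-54,3.9,0],0],[1,[-68,4.9,0],0],[1,[-82,5.9,0],0],[1,[-94,6.8,0],0],[1,[-102,7.4,0],0],[1,[-104,7.5,0],0]])

```text
t: 3.45
ee_pos: [373.0, 311.9, 37.9]
orientation: [-2.299, -2.14, -0.001]
ft_force: [1.7, 2.3, 3.8]
width: 10.2
grasp_force: 30.0
```

>>> servo_tool(plan=[[1,[-2,0.2,0],0],[1,[-3,0.2,0],0],[1,[-3,0.2,0],0]])

```text
t: 3.7
ee_pos: [371.5, 312.0, 37.9]
orientation: [-2.301, -2.139, -0.001]
ft_force: [-1.0, 4.3, 6.6]
width: 10.0
grasp_force: 30.0
```

>>> servo_tool(plan=[[0.64,[0,0,0],0],[0.64,[0,0,0],0],[0.64,[0,0,0],0],[0.64,[0,0,15],0],[0.64,[0,0,45],0],[0.64,[0,0,85],0],[0.64,[-10,10,110],0],[0.64,[-30,35,140],0],[0.64,[-50,70,170],0],[0.64,[-65,110,190],0]])

```text
t: 4.53
ee_pos: [310.9, 407.9, 222.1]
orientation: [2.303, 2.137, -0.001]
ft_force: [0.7, 0.9, -0.4]
width: 31.2
grasp_force: 0.0
```

>>> servo_tool(plan=[[0.5,[-15,40,5],0],[0.5,[-35,80,8],0],[0.5,[-60,120,8],0],[0.5,[-80,150,8],0],[0.5,[-80,150,8],0]])

```text
t: 4.95
ee_pos: [228.7, 562.5, 227.9]
orientation: [-2.296, -2.142, -0.001]
ft_force: [-0.2, -1.0, 0.4]
width: 43.8
grasp_force: 0.0
```

Run:
```python
from h import *
for n in("scene","top"): cv2.imwrite(f"pics/{n}2.png",ctrl.get_image(n))
def crop(n,x,y,w,h,s):
    im=cv2.imread(f"pics/{n}2.png")[y:y+h,x:x+w]
    return cv2.resize(im,(w*s,h*s),interpolation=cv2.INTER_CUBIC)
a=np.hstack([crop("scene",140,125,100,75,4),crop("top",115,175,100,75,4)])
b=np.hstack([crop("scene",330,200,50,37,8),crop("top",330,152,50,37,8)])
cv2.imwrite("pics/c3.png",np.vstack([a,b]))
```

```text
(no output)
```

View pics/c3.png

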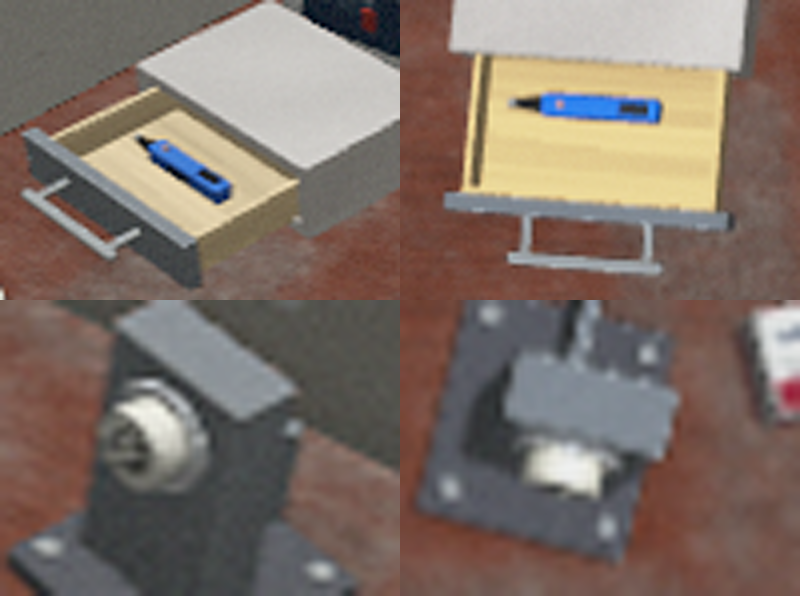

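The scene shows the drawer wide open, the probe lying in it with its tip to the left (scene crop: tip (137,140), tail (228,193); top crop: tip (510,103), tail (661,109)), and the disc ring centre at lower left crop (128,152). I'll refit with these and enlarge the probe.

```bash
cat > m.py <<'E'
from h import *
import fit
np.set_printoptions(precision=2,suppress=True)
fit.st=[s for s in fit.st if s[:3] not in(("s2",190,118),("s2",128,127))]
def rs(p):
    e=[("scene",345.6,218.5,[-31,0,90]),("scene",359.6,214.3,[-15,-33,123])]
    return np.concatenate([fit.rs(p)]+[proj(n,fit.T(p,P))-[u,v] for n,u,v,P in e])
r=least_squares(rs,[606,-308,-.24,9],loss="soft_l1"); print(r.x,np.degrees(r.x[2]),np.abs(rs(r.x)).max(),rs(r.x)[-4:]); print("spot",fit.T(r.x,[-31,0,90]))
q=lambda n,x,y,s,u,v:(n,x+(u+.5)/s-.5,y+(v+.5)/s-.5)
S=lambda u,v:q("scene",140,125,4,u,v); Tp=lambda u,v:q("top",115,175,4,u,v)
for nm,a,b in(("tip",(137,140),(110,103)),("tail",(228,193),(262,109)),("hl",(26,194),(112,258)),("hr",(112,253),(258,269)),("plateR",(307,170),(343,70)),("plateL",(138,68),(52,50))):
    print(nm,tri(S(*a),Tp(*b)))
a,b=at_z(*Tp(110,103),31),at_z(*Tp(262,109),31); print("top@31",a,b,np.linalg.norm(a-b),np.degrees(np.arctan2(*(a-b)[1::-1])))
a,b=at_z(*S(137,140),31),at_z(*S(228,193),31); print("scene@31",a,b,np.linalg.norm(a-b),np.degrees(np.arctan2(*(a-b)[1::-1])))
def crop(n,x,y,w,h,s): return cv2.resize(cv2.imread(f"pics/{n}2.png")[y:y+h,x:x+w],(w*s,h*s),interpolation=cv2.INTER_CUBIC)
cv2.imwrite("pics/c4.png",np.vstack([crop("scene",168,152,50,28,16)[:300],crop("top",136,190,50,18,16)]))
E
python3 m.py
```

```text
[ 604.98 -307.31   -0.25   10.26] -14.231555496107454 1.4506698331392158 [0.18 0.34 0.13 0.12]
spot [ 574.93 -299.69   90.  ]
tip (array([506.84, 380.04,  27.67]), [array([0., 0.]), array([-0.,  0.])])
tail (array([500.14, 250.61,  32.93]), [array([ 0.2, -0. ]), array([-0.1,  0.1])])
hl (array([377.04, 373.27,  42.22]), [array([0.3, 0. ]), array([-0.2,  0.3])])
hr (array([368.69, 250.54,  45.02]), [array([0., 0.]), array([-0.,  0.])])
plateR (array([527.46, 177.06,  77.14]), [array([ 0.1, -0. ]), array([-0.1,  0.1])])
plateL (array([547.14, 417.57,  70.75]), [array([-0., -0.]), array([ 0., -0.])])
top@31 [506.67 379.03  31.  ] [500.69 250.6   31.  ] 128.5697595453031 87.33471047301747
scene@31 [503.79 376.21  31.  ] [501.48 253.04  31.  ] 123.20052868148349 88.92711900041274
```

View pics/c4.png

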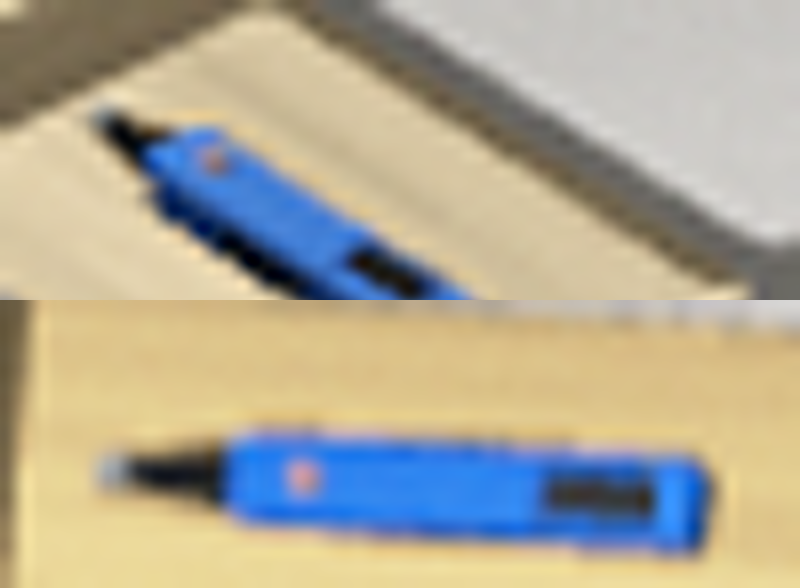

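Run:
```python
from h import *
np.set_printoptions(precision=2,suppress=True)
t=lambda u,v:("top",136+(u+.5)/16-.5,190+(v-300+.5)/16-.5)
s=lambda u,v:("scene",168+(u+.5)/16-.5,152+(v+.5)/16-.5)
f=at_z(*t(228,479),36);b=at_z(*t(705,505),31);tip=at_z(*t(105,470),31)
print(f,b,tip,np.linalg.norm(f-b))
for n,(u,v) in(("U",[(240,437),(690,458)]),("L",[(240,520),(690,552)])):
    A,B=at_z(*t(*u),40),at_z(*t(*v),40); print(n,A,B,np.degrees(np.arctan2(*(A-B)[1::-1])))
print("scene tip@31",at_z(*s(102,115),31),"topbody front corners@40",at_z(*s(212,130),40),at_z(*s(148,152),40), "tri tip",tri(s(102,115),t(105,470)))
print("reddot tri",tri(s(215,160),t(305,480)))
```

```text
[504.9 351.7  36. ] [499.15 252.37  31.  ] [507.4  379.15  31.  ] 99.62098659617158
U [513.26 348.29  40.  ] [508.15 253.91  40.  ] 86.89996644554603
L [496.03 348.03  40.  ] [488.74 253.74  40.  ] 85.57990619056653
scene tip@31 [507.75 380.56  31.  ] topbody front corners@40 [512.   346.25  40.  ] [496.74 350.76  40.  ] tri tip (array([507.07, 379.11,  32.01]), [array([0.1, 0. ]), array([-0.1,  0.1])])
reddot tri (array([503.58, 334.58,  41.49]), [array([ 0.2, -0. ]), array([-0.1,  0.2])])
```

>>> servo_tool(plan=[[0.66,[20,-20,-5],0],[0.66,[48,-47,-15],0],[0.66,[78,-76,-25],0],[0.66,[108,-105,-35],0],[0.66,[138,-134,-45],0],[0.66,[168,-163,-55],0],[0.66,[198,-192,-65],0],[0.66,[228,-221,-75],0],[0.66,[256,-248,-85],0],[0.66,[272,-264,-90],0]])

```text
t: 5.88
ee_pos: [505.2, 289.2, 137.2]
orientation: [2.304, 2.135, -0.004]
ft_force: [-0.1, -0.1, 0.4]
width: 29.8
grasp_force: 0.0
```

>>> servo_tool(plan=[[0.66,[2,-2,-20],0],[0.66,[2,-2,-40],0],[0.66,[2,-2,-50],0],[0.66,[2,-2,-50],0],[0.66,[2,-2,-50],0]])

```text
t: 6.3
ee_pos: [505.4, 291.2, 88.0]
orientation: [-2.301, -2.138, 0.003]
ft_force: [-0.3, -0.9, -0.2]
width: 30.0
grasp_force: 0.0
```

>>> servo_tool(plan=[[0.66,[-2,7,0],0],[0.66,[-4,14,0],0.3],[0.66,[-4,14,0],0.3],[0.66,[-4,14,0],0.3]])

```text
t: 6.63
ee_pos: [502.0, 307.5, 89.2]
orientation: [2.293, 2.147, 0.002]
ft_force: [-0.0, -0.4, 0.2]
width: 29.7
grasp_force: 0.0
```

Run:
```python
from h import *
o=ctrl.get_obs(); print(o["t"],o["ee_pos"],o["orientation"],o["width"],o["qpos"])
im=ctrl.get_image("scene"); cv2.imwrite("pics/scene3.png",im)
cv2.imwrite("pics/c5.png",cv2.resize(im[110:210,140:270],(780,600),interpolation=cv2.INTER_CUBIC))
```

```text
6.6333 [501.9643912  307.45701097  89.16952521] [2.29304800e+00 2.14693930e+00 2.18185713e-03] 29.71268416384813 [ 5.29363832e-01  5.71918534e-01  1.79617827e+00 -4.48606934e-05
  7.72064269e-01  5.95187129e-01]
```

View pics/c5.png

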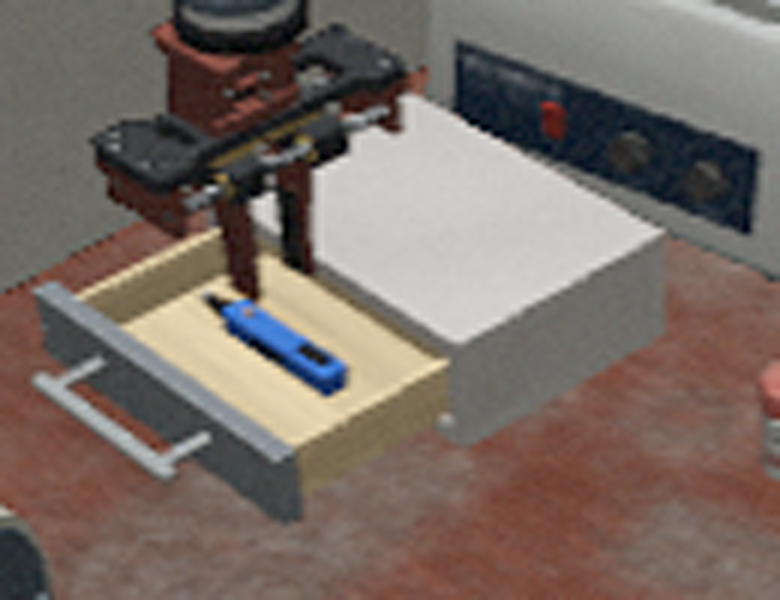

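The fingers (tips about crop (250,295) and (300,270)) are above the probe line, with clear room beside the cabinet's plate. I'll go down slowly.

>>> servo_tool(plan=[[0.66,[0,-1.5,-8],0],[0.66,[0,-1.5,-16],0],[0.66,[0,-1.5,-24],0],[0.66,[0,-1.5,-31],0],[0.66,[0,-1.5,-37],0],[0.66,[0,-1.5,-42],0],[0.66,[0,-1.5,-46],0],[0.66,[0,-1.5,-49],0],[0.66,[0,-1.5,-49],0]])

```text
t: 7.43
ee_pos: [501.7, 304.6, 38.6]
orientation: [-2.295, -2.145, 0.002]
ft_force: [0.4, -0.8, -0.9]
width: 29.8
grasp_force: 0.0
```

>>> servo_tool(plan=[[0.8,[0,0,0],0],[1,[0,0,0],0],[1,[0,0,0],0],[1,[0,0,0],0],[1,[0,0,0],0]])

```text
t: 7.85
ee_pos: [502.1, 304.9, 39.6]
orientation: [2.295, 2.145, 0.001]
ft_force: [-0.9, -0.1, 0.7]
width: 19.8
grasp_force: 30.0
```

>>> servo_tool(plan=[[1,[0,0,2],0],[1,[0,0,7],0],[1,[0,0,15],0],[1,[0,0,28],0],[1,[0,0,45],0],[1,[0,0,70],0],[1,[0,0,100],0],[1,[0,0,130],0],[1,[0,0,152],0],[1,[0,0,160],0]])

```text
t: 8.68
ee_pos: [503.7, 305.8, 204.4]
orientation: [2.294, 2.144, 0.011]
ft_force: [1.3, -0.6, -0.4]
width: 20.0
grasp_force: 30.0
```

Run:
```python
from h import *
o=ctrl.get_obs(); print(o["t"],o["ee_pos"],o["orientation"],o["width"],o["grasp_force"])
im=ctrl.get_image("scene"); cv2.imwrite("pics/scene4.png",im); im2=ctrl.get_image("top"); cv2.imwrite("pics/top4.png",im2)
p=o["ee_pos"]+[0,0,-8]; d=np.array([.067,.998,0]); g,t,b=proj("scene",p),proj("scene",p+75*d),proj("scene",p-55*d)
print(g,t,b)
x,y=(g-[45,35]).astype(int); print(x,y)
cv2.imwrite("pics/c6.png",cv2.resize(im[y:y+70,x:x+90],(720,560),interpolation=cv2.INTER_CUBIC))
```

```text
8.6833 [503.67820094 305.82011703 204.40491491] [2.29406095 2.14409683 0.01071891] 19.95976680102818 29.99984174966812
[182.06375774 126.73759586] [168.51572843 118.96570479] [192.50178484 132.72625894]
137 91
```

View pics/c6.png

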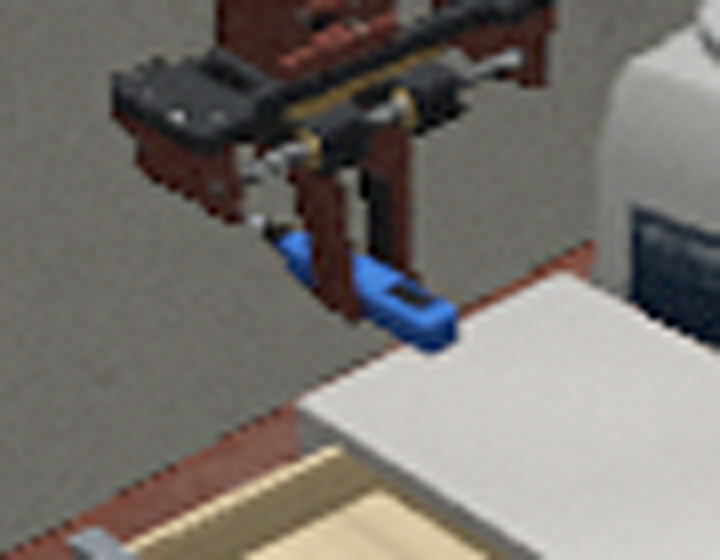

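The probe is held level, its tip at crop (255,218), i.e. (168.4,117.9) against (168.5,119.0) predicted. I'll carry it over.

>>> servo_tool(plan=[[1,[-1,-8,5],-1],[1,[-3,-24,10],-4],[1,[-5,-48,15],-8],[1,[-8,-78,15],-13],[1,[-11,-110,15],-19],[1,[-14,-142,15],-25],[1,[-17,-174,15],-31],[1,[-20,-206,15],-37],[1,[-24,-238,15],-43],[1,[-28,-270,15],-49]])

```text
t: 9.62
ee_pos: [472.0, 32.9, 212.8]
orientation: [-2.98, -0.991, 0.005]
ft_force: [0.7, -0.7, -0.6]
width: 19.9
grasp_force: 30.0
```

>>> servo_tool(plan=[[1,[-3,-32,0],-6],[1,[-6,-64,0],-12],[1,[-9,-96,0],-18],[1,[-13,-128,0],-24],[1,[-17,-160,0],-30],[1,[-21,-192,0],-36],[1,[-25,-224,0],-41],[1,[-28,-254,0],-46],[1,[-29,-278,0],-49],[1,[-30,-292,0],-51]])

```text
t: 10.45
ee_pos: [442.4, -259.2, 212.9]
orientation: [-3.117, 0.388, 0.004]
ft_force: [0.7, 0.2, -0.8]
width: 19.6
grasp_force: 30.0
```

>>> servo_tool(plan=[[1,[0,-8,0],0],[1,[0,-10,0],0],[1,[0,-10,0],0],[1,[0,-10,0],0],[1,[0,-10,0],0],[1,[0,-10,0],0]])

```text
t: 10.95
ee_pos: [444.1, -266.2, 214.4]
orientation: [-3.119, 0.377, 0.0]
ft_force: [0.1, -0.8, -0.2]
width: 19.7
grasp_force: 30.0
```

Run:
```python
from h import *
o=ctrl.get_obs(); print(o["t"],o["ee_pos"],o["orientation"],o["width"],o["grasp_force"],o["ft_force"],o["qpos"])
r=o["orientation"]; print("tooly",2*np.degrees(np.arctan2(r[1],r[0]))-90)
```

```text
10.95 [ 444.07717012 -266.19255402  214.36516008] [-3.11876465e+00  3.76687682e-01  2.52553638e-04] 19.701408264068395 29.999864995479584 [ 0.06578179 -0.79389193 -0.18473258] [-5.63029668e-01  2.96109234e-01  1.88377559e+00  9.44377692e-05
  9.61922527e-01  1.24811028e+00]
tooly 256.2262296537601
```

>>> servo_tool(plan=[[1,[0,0,-8],0],[1,[0,0,-25],0],[1,[0,0,-45],0],[1,[0,0,-65],0],[1,[0,0,-85],0],[1,[0,0,-100],0],[1,[0,0,-110],0],[1,[0,0,-115],0],[1,[0,0,-116],0],[1,[0,0,-116],0]])

```text
t: 11.78
ee_pos: [444.2, -267.2, 98.4]
orientation: [3.119, -0.379, 0.0]
ft_force: [0.1, -0.3, -1.0]
width: 19.5
grasp_force: 30.0
```

Run:
```python
from h import *
o=ctrl.get_obs(); print(o["t"],o["ee_pos"],o["orientation"],o["ft_force"])
r=o["orientation"]; a=np.radians(2*np.degrees(np.arctan2(r[1],r[0]))); d=np.array([np.cos(a),np.sin(a),0]);print(np.degrees(a))
if d[0]<0:d=-d
p=o["ee_pos"]+[0,0,-8]; out=[]
for n,h in(("scene",62),("top",62)):
    im=ctrl.get_image(n); cv2.imwrite(f"pics/{n}5.png",im)
    t=proj(n,p+75*d); s=proj(n,[575,-299.7,90]); print(n,"pred tip",t,"spot",s,"tail",proj(n,p-55*d))
    x,y=(t-[28,35]).astype(int); print(x,y)
    out.append(cv2.resize(im[y:y+70,x:x+50],(400,560),interpolation=cv2.INTER_CUBIC))
cv2.imwrite("pics/c7.png",np.hstack(out))
```

```text
11.7833 [ 444.15462229 -267.19320338   98.40552741] [ 3.11861799e+00 -3.79038385e-01  1.21829428e-04] [ 0.08566775 -0.29238971 -1.02590025]
-13.859537178601256
scene pred tip [330.52977209 227.01848893] spot [345.79221672 218.82836615] tail [295.02253609 246.4363029 ]
302 192
top pred tip [345.31986778 193.73686588] spot [349.31898961 175.5752323 ] tail [336.46359277 233.78817637]
317 158
```

View pics/c7.png

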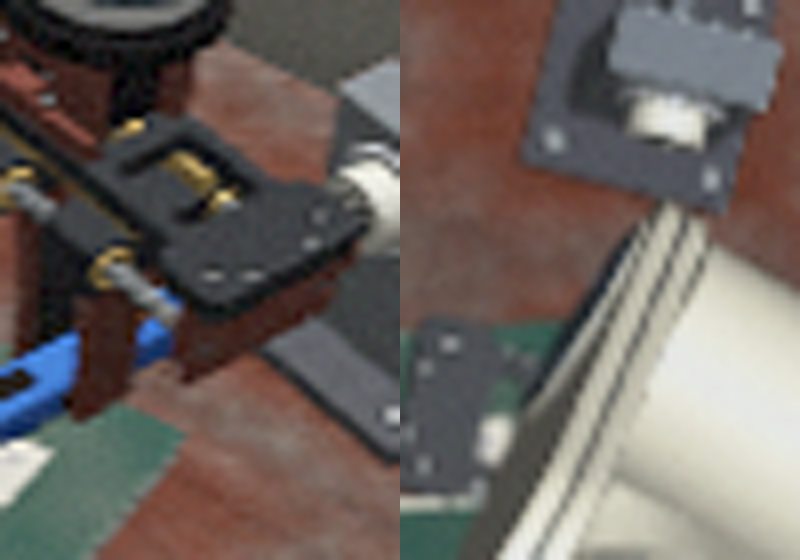

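The tip is hidden behind the gripper in both views (disc at scene crop (375,200)), but the predicted axis passes the spot within about 0.2 mm sideways. I'll approach by force.

>>> servo_tool(plan=[[1,[3,-0.7,0],0],[1,[9,-2.2,0],0],[1,[16,-3.9,0],0],[1,[23,-5.7,0],0],[1,[30,-7.4,0],0],[1,[36,-8.9,0],0],[1,[41,-10.1,0],0],[1,[45,-11.1,0],0],[1,[48,-11.8,0],0],[1,[48,-11.8,0],0]])

```text
t: 12.72
ee_pos: [492.6, -279.2, 98.3]
orientation: [3.119, -0.379, 0.0]
ft_force: [-0.2, -0.5, 0.5]
width: 20.0
grasp_force: 30.0
```

>>> servo_tool(plan=[[1,[0,0,0],0],[1,[0,0,0],0]])

```text
t: 12.88
ee_pos: [491.6, -278.9, 98.2]
orientation: [-3.118, 0.379, 0.001]
ft_force: [-0.2, -0.4, -1.4]
width: 20.0
grasp_force: 30.0
```

>>> servo_tool(plan=[[1,[1,-0.25,0],0],[1,[2,-0.5,0],0],[1,[3,-0.75,0],0],[1,[4,-1,0],0],[1,[4,-1,0],0],[1,[4,-1,0],0]])

```text
t: 13.38
ee_pos: [496.0, -280.0, 98.3]
orientation: [-3.119, 0.379, -0.0]
ft_force: [-0.2, 0.0, -0.5]
width: 19.4
grasp_force: 30.0
```

>>> servo_tool(plan=[[1,[1,-0.25,0],0],[1,[2,-0.5,0],0],[1,[2,-0.5,0],0],[1,[2,-0.5,0],0]])

```text
t: 13.72
ee_pos: [498.0, -280.5, 98.3]
orientation: [-3.119, 0.379, -0.0]
ft_force: [-0.2, 0.3, -0.2]
width: 19.7
grasp_force: 30.0
```

>>> servo_tool(plan=[[1,[1,-0.25,0],0],[1,[2,-0.5,0],0],[1,[2,-0.5,0],0],[1,[2,-0.5,0],0]])

```text
t: 14.05
ee_pos: [499.8, -281.0, 98.3]
orientation: [-3.119, 0.379, 0.001]
ft_force: [-1.0, 1.5, -1.0]
width: 19.6
grasp_force: 30.0
```

>>> servo_tool(plan=[[1,[1,-0.25,0],0],[1,[1.5,-0.37,0],0],[1,[1.5,-0.37,0],0],[1,[1.5,-0.37,0],0]])

```text
t: 14.38
ee_pos: [501.3, -281.3, 98.2]
orientation: [-3.118, 0.379, 0.001]
ft_force: [-0.9, 0.2, -0.9]
width: 19.7
grasp_force: 30.0
```

>>> servo_tool(plan=[[1,[1,-0.25,0],0],[1,[1.5,-0.37,0],0],[1,[1.5,-0.37,0],0],[1,[1.5,-0.37,0],0]])

```text
t: 14.72
ee_pos: [502.8, -281.7, 98.2]
orientation: [-3.118, 0.379, 0.001]
ft_force: [-2.0, -0.8, -0.3]
width: 19.4
grasp_force: 30.0
```

>>> servo_tool(plan=[[1,[1,-0.25,0],0],[1,[1.5,-0.37,0],0],[1,[1.5,-0.37,0],0],[1,[1.5,-0.37,0],0]])

```text
t: 15.05
ee_pos: [504.3, -282.0, 98.2]
orientation: [-3.118, 0.379, 0.001]
ft_force: [-4.1, -0.1, -0.1]
width: 19.5
grasp_force: 30.0
```

Run:
```python
from h import *
o=ctrl.get_obs(); print(o["t"],o["ee_pos"],o["ft_force"],o["moment"],o["joint_torque"])
im=ctrl.get_image("scene"); cv2.imwrite("pics/scene6.png",im)
a=cv2.imread("pics/scene2.png")
print(proj("scene",[575,-299.7,90]))
o=lambda i:cv2.resize(i[195:245,325:375],(400,400),interpolation=cv2.INTER_CUBIC)
cv2.imwrite("pics/c8.png",np.hstack([o(a),o(im)]))
```

```text
15.05 [ 504.27014548 -282.02800099   98.24739651] [-4.07897639 -0.14663228 -0.07626109] [ 0.06771069  0.67957939 -0.04405432] [ 8.22057836e-01 -5.49516892e+01 -2.22453171e+01  2.91883601e-01
 -9.88313332e-01 -3.33805208e-02]
[345.79221672 218.82836615]
```

>>> servo_tool(plan=[[1,[0,0,0],0]])

```text
t: 15.18
ee_pos: [504.3, -282.0, 98.3]
orientation: [-3.118, 0.379, 0.0]
ft_force: [-3.0, 0.3, -0.9]
width: 19.8
grasp_force: 30.0
```

>>> servo_tool(plan=[[1,[0,0,0],0]])

```text
t: 15.27
ee_pos: [504.3, -282.0, 98.3]
orientation: [-3.119, 0.379, 0.0]
ft_force: [-3.4, -0.1, -0.2]
width: 19.9
grasp_force: 30.0
```

>>> servo_tool(plan=[[1,[0,0,0],0]])

```text
t: 15.35
ee_pos: [504.4, -282.1, 98.3]
orientation: [-3.119, 0.379, 0.0]
ft_force: [-3.3, 0.2, -0.9]
width: 19.8
grasp_force: 30.0
```

>>> servo_tool(plan=[[1,[0,0,0],0]])

```text
t: 15.43
ee_pos: [504.4, -282.1, 98.3]
orientation: [-3.119, 0.379, 0.0]
ft_force: [-2.8, 0.9, 0.1]
width: 20.0
grasp_force: 30.0
```

View pics/c8.png

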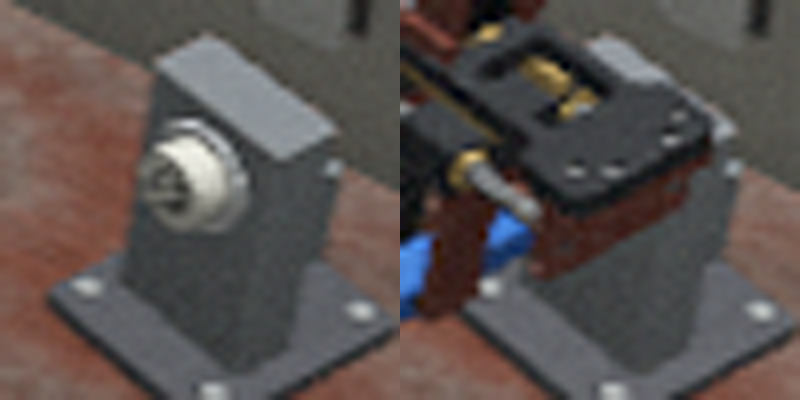

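>>> servo_tool(plan=[[1,[1,-0.25,0],0],[1,[2,-0.5,0],0],[1,[2,-0.5,0],0],[1,[2,-0.5,0],0]])

```text
t: 15.77
ee_pos: [506.3, -282.5, 98.2]
orientation: [-3.118, 0.379, 0.001]
ft_force: [-4.7, 0.8, -0.2]
width: 19.6
grasp_force: 30.0
```

>>> servo_tool(plan=[[1,[0,0,0],0]])

```text
t: 15.85
ee_pos: [506.3, -282.5, 98.3]
orientation: [-3.119, 0.379, 0.001]
ft_force: [-5.6, 0.7, -0.5]
width: 19.6
grasp_force: 30.0
```

>>> servo_tool(plan=[[1,[0,0,0],0]])

```text
t: 15.93
ee_pos: [506.3, -282.6, 98.3]
orientation: [-3.119, 0.379, 0.0]
ft_force: [-4.8, 0.6, 0.1]
width: 19.8
grasp_force: 30.0
```

>>> servo_tool(plan=[[1,[0,0,0],0]])

```text
t: 16.02
ee_pos: [506.3, -282.6, 98.3]
orientation: [-3.118, 0.379, 0.0]
ft_force: [-4.6, 0.8, -0.5]
width: 19.7
grasp_force: 30.0
```

>>> servo_tool(plan=[[1,[0,0,0],0]])

```text
t: 16.1
ee_pos: [506.4, -282.6, 98.3]
orientation: [-3.119, 0.379, 0.0]
ft_force: [-3.8, 0.1, -1.2]
width: 19.8
grasp_force: 30.0
```

>>> servo_tool(plan=[[1,[0,0,0],0]])

```text
t: 16.18
ee_pos: [506.4, -282.6, 98.3]
orientation: [-3.119, 0.379, 0.0]
ft_force: [-4.6, 0.5, -0.9]
width: 19.9
grasp_force: 30.0
```

>>> servo_tool(plan=[[1,[0,0,0],0]])

```text
t: 16.27
ee_pos: [506.4, -282.6, 98.3]
orientation: [-3.119, 0.379, 0.0]
ft_force: [-4.8, -0.0, 0.0]
width: 19.8
grasp_force: 30.0
```

```bash
python3 -c "
from workcell import ctrl
print(ctrl.close_job())"
```

```text
the job is handed in; nothing more can be done
None
```

The drawer is pulled out to about 115 mm, and the probe is held level on the white disc's ring at about 4.6 N, roughly 6 mm in. That depth is inferred from force and TCP travel, and the tip's place on the ring from measured positions, since the gripper hid the contact from both cameras. The job was handed in at about 16.3 s.

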